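# Read the label, then take a contact colour reading on a marked potsherd

### The arm

A 7-joint arm with a two-finger parallel gripper is mounted at the origin on the work surface; the furniture and walls round the work are solid. World frame = base frame: x ahead of the robot, y to its left, z up, the work surface at z = 0. Lengths are in mm, angles in rad, forces in N, time in s.
With the tool pointing down it reaches from about 400 to 900 mm from the base axis. Payload 5.5 kg.
Tool frame: the origin (TCP) lies between the finger pads; the fingertips stand 19 mm ahead of it and the grasp point (between the pads) is the TCP (manip.tip_reach is the distance from the TCP to the fingertips, in mm); z points along the fingers, y is the line along which they close (so a half turn about z gives the same grasp; the last joint's range is limited). The gripper opens to 92 mm and grips with 3 to 60 N. Pads are 19 mm wide; open, the fingers measure 130 mm over their backs; the gripper's body (75 mm by 190 mm) begins 47 mm behind the grasp point.
Start: joints at [1.481, 0.501, -0.427, 1.55, 0.221, 1.138, -0.21], TCP at [224.624, -609.953, 245.729] pointing down, gripper open.
Joint ranges: [-2.88, 2.88], [-0.31, 2.03], [-1.54, 1.56], [0.2, 2.42], [-1.41, 4.55], [0.19, 2.02], [-2.57, 2.57]. Speed limits (rad/s): [2.57, 2.57, 3.14, 3.14, 3.14, 3.14, 3.14].

### API

Orientations are given as a unit quaternion [x, y, z, w].
In Python, from workcell import manip gives the robot as it stands. Calls block until the motion is done:
- manip.movep(position, orientation): joint-space move of the TCP to a pose.
- manip.servo_line(position, frame=None, feed=150, stop_force=None): straight line of the TCP; frame=None keeps the orientation; feed is the mean speed in mm/s. With stop_force (N) it stops when the force on the tool has changed by that much, and returns True; else False.
- manip.move_joints(angles): joint-space move.
- manip.grip(opening): opening from 0.0 (shut) to 1.0 (fully open); the grip force is fixed at half the most; returns when the fingers have stopped.
- manip.pause(seconds).
- manip.solve_ik(position, orientation): joint angles nearest the present ones, or None.
- manip.get_state(): the state.
- manip.get_image(name): name is "side" or "top" or "wrist"; returns a dict with "img" (420x560x3 uint8, blue, green, red), "K" (3x3 intrinsics, pixels), "R" (3x3) and "t" (3): a world point X has camera coordinates R X + t. Camera axes: x right, y down, z forward; pixel columns grow to the right and rows downward; lengths in mm; the calibration is good to about 2 mm. A picture is of the moment at which its call begins. There is no depth.
A pose or a line that the arm cannot do raises manip.Unreachable and nothing moves.
- manip.hand_in(): hands the job in; it is judged then, once.
Trained networks look in a picture, given as the dict that the camera call returned (one of the last four; its "shot" number tells which), for a name from the list of things; names that differ only in an ending like _2 or _b are one class to them, and where a whole thing is asked for, a point or a joint stands for the part that bears it (a point fixed in the world has none). Each returns a list of dicts, best first, with "score" (0 to 1); they miss things now and then, are a little off and sometimes report something else, mostly with a low value. They report only what shows in the picture. A call takes as long as a camera call. They do not tell look-alikes from the thing itself.
- manip.look_for(picture, target): "at" ([x, y, z] in mm, in the coordinates of the camera as it stood for that picture, good to about 4 mm: the middle of the surface that is visible of it).
- manip.cut_out(picture, target): "region" (420x560 bool, what is visible of it).
- manip.mark_of(picture, target): "at" ([x, y, z] in mm, in the coordinates of the camera as it stood for that picture, good to about 4 mm: a listed point, or the origin of a listed thing).
The state is a dict: "time_s": time; "joints": joint angles; "joint_vel": joint speeds; "joint_efforts": joint torques, N m; "ee_pos": TCP position; "tcp_rot": TCP orientation; "contact_force": force on the tool from outside, world axes, zero at the start; "moment": the same for the moment, N m; "finger_gap": opening from 0.0 (shut) to 1.0 (fully open); "gripper_force": force on a finger pad.
Only numpy, scipy, OpenCV 4.12 (cv2) and the standard library are available. Lean on these libraries where they do the work, as an engineer would, in place of code of your own. Each camera call takes 0.05 s, during which the arm holds its last target. There are 200 camera calls.

### The job

Lift the hand-held colour meter out of its cradle, point it straight down at the code label with its tip about 5 cm above the middle of the code, and hold it still there for a second or two without touching the label. Then set its sprung tip inside the ring drawn on the mounted potsherd, with the meter square to the tilted face, and press gently until the tip is about half-way in. Finish while still holding the meter there in this way; do not change the tilt of the stand or disturb the loupe, glue bottle, dish or sherd lying near the work.

Things in the scene. Friction and masses are not known exactly. Their poses are not given: they have to be found in the camera images.
- meter_grip (a point): colour meter (0.18 kg), upright, nose down in its cradle: white case 30 (own x) x 26 (own y) x 95 mm over a grey nose 30 mm long, 16 mm across, with a steel tip 12 mm long. Point on the axis (own z, from nose to top), the place to grip: 30 mm below the top, 107 mm above the tip's end, at first 110 mm above the table. The lowest 20 mm of the case are sunk in the cradle: lift straight up 65 mm or more
- tip_end (a point): free end of the meter's steel tip (centre of its flat end, 6 mm across), on the meter's axis; axes as the meter's. It moves with the tip as that is pressed in
- tip (a joint): how far the sprung tip is pressed into the meter's nose, in m: 0 fully out, 0.010 fully in against the stop, 0.005 half-way. The spring gives about 1 N at the start and 5 N fully in (400 N/m)
- cradle: fixed grey cradle of the meter, 70x64 mm by 45 mm tall with a black collar 50x46 mm on top up to 65 mm above the table; origin at the centre of its underside, z up
- label (a point): centre of the square black-and-white code, 24 mm wide, on a white paper card (40x50 mm) that lies level on a fixed grey block 50x60 mm; the point is on the card's surface, 13 mm above the table; z is straight up out of the card
- tag: the fixed grey block that carries the code label, 50x60x13 mm with the card; origin at the centre of its underside
- spot (a point): centre of a thin black ring, 18 mm across, drawn on the hard flat face of a potsherd set in a 60x60 mm white plaster mount on the tilting stand, about 80 mm above the table; 8 mm from the middle of the face towards own -x, 9 mm towards own +y. Own z is the face's outward normal, leaning 9 to 27 degrees from vertical towards own -x (roughly towards the robot)
- specimen (a joint): tilt of the stand's table with the potsherd, in rad, 0 level, grows as the face leans towards the stand's own -x; a stiff friction hinge that stays put under a light press
- stand: fixed foot of the tilting stand, 100x100 mm dark plate with two aluminium cheeks and black knobs at its sides (own +y and -y, 112 mm over the knobs); origin at the centre of its underside; z up
- loupe: bystander, to be left alone: black eye loupe, an upright cylinder 32 mm across, 27 mm tall; origin at the centre of its underside
- glue_a: bystander, to be left alone: white glue bottle with screw cap, 42 mm across, 75 mm tall; origin at the centre of its underside
- sherd_05: bystander, to be left alone: loose potsherd 73x60x19 mm lying flat; origin at the centre of its underside
- dish_0: bystander, to be left alone: shallow round dish 68 mm across, 14 mm tall; origin at the centre of its underside
Mind the look-alikes: they are no part of the job. Of the things that look like the part that bears meter_grip, the smallest one is meant.

How it is judged (in metres and radians):
On the way:
1. the meter is held still, pointing straight down at the code label from about 5 cm, for a second (x of label in the frame of tip_end between -0.015 and 0.015 m and y of label in the frame of tip_end between -0.015 and 0.015 m and z of label in the frame of tip_end between -0.085 and -0.025 m and angle between the z axis of tip_end and the z axis of label, either way round below 0.2 rad and linear speed of meter below 0.03 m/s), for 1 s.
At the end, for the whole second after the job is handed in: The meter is in the gripper and still, its tip end inside the ring (within 6 mm of its centre), its axis within 8 degrees of square to the face, the tip pressed in 2 to 8.5 mm of its 10 mm with 1 to 8 N, nothing else carrying the meter, and the spot has not moved by more than 5 mm from the start (distance between tip_end and spot below 0.006 m and angle between the z axis of tip_end and the z axis of spot, either way round below 0.14 rad and value of joint tip between 0.002 and 0.0085 m and contact force between meter and specimen between 1 and 8 N and contact force between meter and the fingers above 2 N and contact force between meter and cradle below 0.1 N and linear speed of meter below 0.02 m/s and distance of spot from where it was at the start of the episode below 0.005 m); the arm keeps its last pose, push and grip.
It fails at once if the meter touches the label or its block (contact force between meter and tag above 0.5 N).
It fails at once if the meter is pressed hard (over 15 N) on the potsherd (contact force between meter and specimen above 15 N).
It fails at once if the tilt of the stand is changed (spot moved by over 8 mm) (distance of spot from where it was at the start of the episode above 0.008 m).
It fails at once if a bystander is moved by over 3 cm (distance of any of loupe, glue_a, sherd_05, dish_0 from where it was at the start of the episode above 0.03 m).
It also fails if it takes over 58 s, if anything falls off the work surface, if the arm or the gripper's body presses on something with over 40 N, if the wrist force passes 120 N, or if a joint passes its speed limit or range.

## Working session

There is one attempt and no reset: what is moved stays moved. The work goes in short steps, each a Python script; the robot and the scene stay as the last script left them, time stands still between calls to the robot, and variables do not carry over. Pictures are saved under pics/ and viewed, at most 10 in all, crops included, and the job is handed in when it is done.

```bash
mkdir -p pics; cat > h.py <<'E'
import numpy as np, cv2
from workcell import manip
from scipy.spatial.transform import Rotation as Ro
def w(p,c): return np.array(p['R']).T@(np.array(c)-np.array(p['t']))
def px(p,X):
    c=np.array(p['R'])@np.array(X)+np.array(p['t']); u=np.array(p['K'])@c; return u[:2]/u[2]
E
python3 - <<'E'
from h import *
ims=[]
for n in ['side','top']:
    p=manip.get_image(n); ims.append(p['img'])
    print(n,w(p,[0,0,0]).round())
    for t in ['meter_grip','tip_end','label','spot','cradle','stand','loupe','glue_a','sherd_05','dish_0','tag']:
        r=manip.mark_of(p,t)
        print(t,[(w(p,d['at']).round(0).tolist(),px(p,w(p,d['at'])).round().tolist(),round(d['score'],2)) for d in r[:4]])
    cv2.imwrite(f'pics/{n}.png',p['img'])
s=manip.get_state();print(s['time_s'],s['tcp_rot'],s['contact_force'])
E
```

```text
side [ 48. 742. 564.]
meter_grip [([372.0, 211.0, 139.0], [291.0, 255.0], 0.86), ([579.0, 284.0, 132.0], [186.0, 245.0], 0.8), ([467.0, 239.0, 108.0], [243.0, 260.0], 0.55)]
tip_end [([652.0, -327.0, 2.0], [303.0, 188.0], 0.38)]
label [([452.0, -266.0, 10.0], [350.0, 208.0], 0.53), ([652.0, -324.0, 3.0], [303.0, 189.0], 0.41)]
spot [([488.0, 98.0, 4.0], [274.0, 265.0], 0.32)]
cradle [([450.0, -267.0, 14.0], [351.0, 206.0], 0.68), ([470.0, 239.0, -2.0], [245.0, 302.0], 0.58)]
stand [([629.0, 29.0, -5.0], [246.0, 239.0], 0.55)]
loupe [([482.0, -97.0, -3.0], [315.0, 232.0], 0.6)]
glue_a [([651.0, -326.0, -2.0], [303.0, 190.0], 0.6), ([470.0, 235.0, -1.0], [246.0, 301.0], 0.2)]
sherd_05 [([486.0, 100.0, -2.0], [275.0, 267.0], 0.59)]
dish_0 [([691.0, 252.0, 0.0], [168.0, 271.0], 0.71)]
tag [([452.0, -266.0, -2.0], [350.0, 211.0], 0.51)]
top [ 305.  -16. 1221.]
meter_grip [([374.0, 208.0, 138.0], [177.0, 273.0], 0.9), ([469.0, 241.0, 111.0], [166.0, 230.0], 0.54)]
tip_end [([479.0, -100.0, -2.0], [320.0, 231.0], 0.73)]
label [([458.0, -263.0, 12.0], [390.0, 238.0], 0.64)]
spot [([613.0, 32.0, 75.0], [263.0, 169.0], 0.85)]
cradle [([470.0, 242.0, 1.0], [176.0, 236.0], 0.65)]
stand [([629.0, 30.0, -4.0], [265.0, 170.0], 0.88)]
loupe []
glue_a []
sherd_05 [([484.0, 102.0, 2.0], [235.0, 229.0], 0.65)]
dish_0 []
tag [([454.0, -267.0, -1.0], [391.0, 241.0], 0.67), ([631.0, 31.0, -1.0], [264.0, 169.0], 0.2)]
1.2 [9.84477931e-01 1.75508410e-01 1.55120447e-05 2.56033564e-05] [-0.67539535 -0.51680853  1.13750253]
```

View pics/side.png

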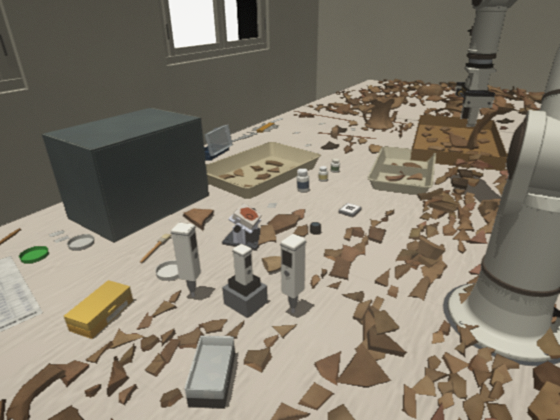

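View pics/top.png

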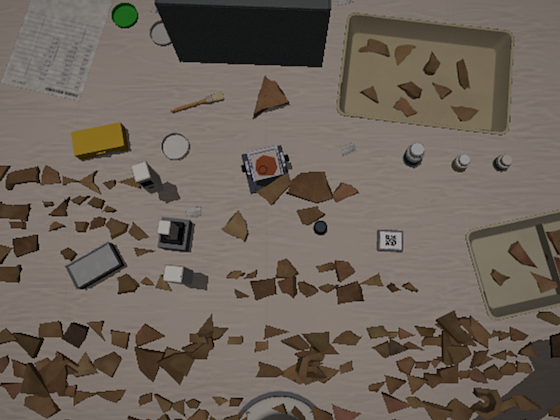

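The side and top views show three meters. The cradled, smallest one is at side (243,260) and top (172,230). The two larger look-alikes are at top (177,273) and (143,175), at either side of it. The label is at top (390,240) and the stand at (265,167).

```bash
cat >> h.py <<'E'
def down(y): return (Ro.from_euler('z',y)*Ro.from_euler('x',np.pi)).as_quat()
E
python3 - <<'E'
from h import *
def shot(n,ts):
    p=manip.get_image('wrist'); cv2.imwrite(f'pics/{n}.png',p['img'])
    np.savez(f'{n}.npz',**{k:np.array(p[k]) for k in ['img','K','R','t']})
    print(n,w(p,[0,0,0]).round(),'axis',np.array(p['R'])[2].round(2))
    for t in ts:
        r=manip.mark_of(p,t); print(t,[(w(p,d['at']).round(1).tolist(),px(p,w(p,d['at'])).round().tolist(),round(d['score'],2)) for d in r[:3]])
manip.movep([440,-264,280],down(0.1)); shot('lab',['label','tag'])
manip.movep([550,30,300],down(0.1)); shot('st',['spot','stand','sherd_05'])
manip.movep([460,235,320],down(0.1)); shot('cr',['meter_grip','cradle'])
s=manip.get_state();print(s['time_s'],s['joints'])
a=[cv2.imread(f'pics/{n}.png') for n in ['st','cr']]
cv2.imwrite('pics/m.png',cv2.resize(np.hstack(a),(800,300)))
E
```

```text
lab [ 522. -257.  419.] axis [-0.3  -0.03 -0.95]
label [([454.9, -264.2, 10.6], [279.0, 168.0], 0.89)]
tag [([456.1, -265.1, -0.1], [280.0, 166.0], 0.74)]
st [632.  36. 439.] axis [-0.3  -0.03 -0.95]
spot [([611.9, 33.2, 80.0], [279.0, 134.0], 0.64)]
stand [([635.3, 26.5, 2.4], [286.0, 113.0], 0.84)]
sherd_05 [([482.3, 91.4, 3.9], [232.0, 216.0], 0.59)]
cr [543. 241. 459.] axis [-0.3  -0.03 -0.95]
meter_grip [([474.3, 237.8, 107.2], [276.0, 177.0], 0.95), ([253.9, 324.7, 13.5], [211.0, 292.0], 0.61), ([534.9, 144.0, 23.9], [349.0, 128.0], 0.6)]
cradle [([470.3, 236.4, 1.0], [277.0, 166.0], 0.85)]
5.3167 [ 0.2698865   0.26921635 -0.93174617  1.77981462  0.23050196  1.208441
 -2.20215747]
```

View pics/st.png

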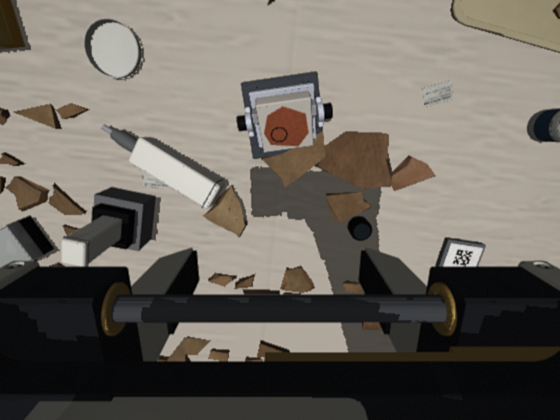

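View pics/cr.png

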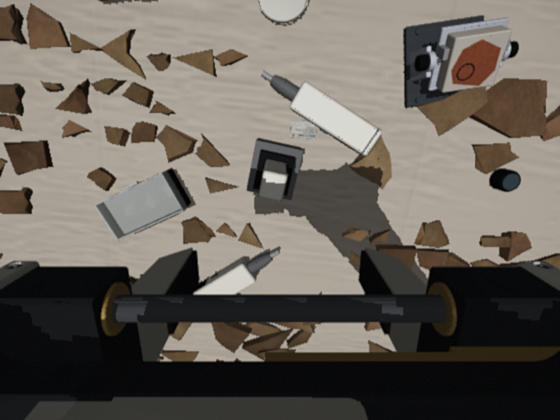

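The wrist views show the stand at (283,118) with the ring at (279,134), and the cradle at (276,170) with the meter's top at (275,178). Both larger look-alikes have fallen over by themselves; neither is touching the cradle. I'll enlarge the crops to read the yaw and tilt.

```bash
python3 - <<'E'
from h import *
a=cv2.imread('pics/cr.png')[125:215,230:320]; b=cv2.imread('pics/st.png')[65:165,235:335]
f=lambda i:cv2.resize(i,(400,400),interpolation=cv2.INTER_CUBIC)
cv2.imwrite('pics/crop.png',np.hstack([f(a),f(b)]))
E
```

```text
(no output)
```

View pics/crop.png

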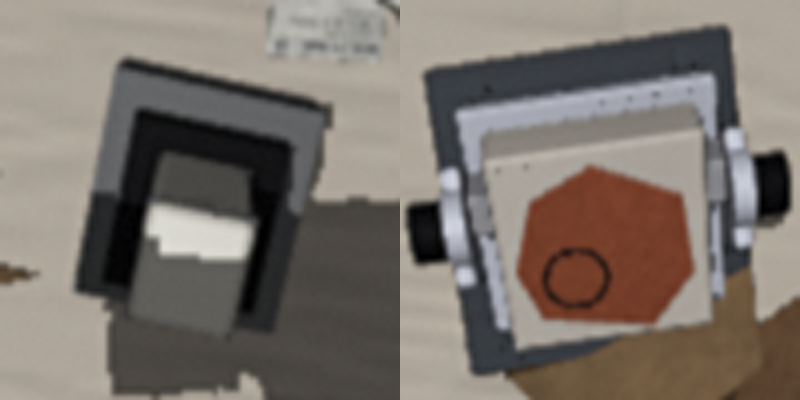

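```bash
python3 - <<'E'
from h import *
C=np.load('cr.npz'); S=np.load('st.npz')
def bp(p,u,z):
    d=p['R'].T@np.linalg.inv(p['K'])@np.array([*u,1.]); c=-p['R'].T@p['t']; return c+d*(z-c[2])/d[2]
q=np.array([(147,203),(253,220),(232,337),(130,320)])*90/400+[230,125]
P=np.array([bp(C,u,140)[:2] for u in q]); print('top',P.round(1).tolist(),P.mean(0).round(1))
e=(P[1]-P[0]+P[2]-P[3])/2; f=(P[3]-P[0]+P[2]-P[1])/2; print('edges',np.linalg.norm(e),np.degrees(np.arctan2(*e[::-1])),np.linalg.norm(f),np.degrees(np.arctan2(*f[::-1])))
k=np.array([(123,62),(325,105),(272,330),(78,292)])*90/400+[230,125]
P=np.array([bp(C,u,45)[:2] for u in k]); e=P[1]-P[0]; f=P[2]-P[1]; g=P[2]-P[3]; print('cradle',P.mean(0).round(1),[(np.linalg.norm(v).round(1),np.degrees(np.arctan2(*v[::-1])).round(1)) for v in (e,f,g)])
# stand
m=np.array([(85,158),(303,128),(312,318),(118,348)])/4.+[235,65]
O=np.array([(30,30,0),(30,-30,0),(-30,-30,0),(-30,30,0)],float)
n,rv,tv,er=cv2.solvePnPGeneric(O,m,S['K'],None,flags=cv2.SOLVEPNP_IPPE)
for r,t,x in zip(rv,tv,er):
    Rw=S['R'].T@cv2.Rodrigues(r)[0]; c=S['R'].T@(t[:,0]-S['t']); 
    print('face c',c.round(1),'n',Rw[:,2].round(3),'x',Rw[:,0].round(3),'spot',(c+Rw@[-8,9,0]).round(1),x)
print('ring@80',bp(S,np.array([177,278])/4+[235,65],80).round(1))
Rt=Ro.from_quat(down(.1)).as_matrix(); cc=-C['R'].T@C['t']
Rc=Rt.T@C['R'].T; pc=Rt.T@(cc-[460,235,320]); np.savez('cam.npz',Rc=Rc,pc=pc); print(Rc.round(2).tolist(),pc)
sp=np.array([620,30,80.]); st=manip.get_state()
best=[]
for az in (-110,-90,-70,70,90,110):
  for el in (25,35,45):
    for D in (230,280):
      for roll in range(0,360,30):
        a,b=np.radians([az,el]); d=np.array([np.cos(a)*np.cos(b),np.sin(a)*np.cos(b),np.sin(b)]); z=-d
        x=np.cross(z,[0,0,1.]);x/=np.linalg.norm(x); M=np.column_stack([x,np.cross(z,x),z])@Ro.from_euler('z',roll,degrees=True).as_matrix()
        RT=M@Rc.T; p=sp+D*d-RT@pc; tipp=p+RT@[0,0,40]
        if min(p[2],tipp[2])<110 or np.hypot(*(tipp-sp)[:2])<150: continue
        j=manip.solve_ik(p,Ro.from_matrix(RT).as_quat())
        if j is not None: best.append((el,az,D,roll,p.round().tolist(),RT[:,2].round(2).tolist(),np.abs(np.array(j)-st['joints']).max().round(2)))
best.sort(key=lambda v:v[-1])
for b in best[:10]: print(b)
print(len(best),manip.get_state()['time_s'])
E
```

```text
top [[486.4, 251.6], [484.8, 226.5], [455.9, 228.5], [457.8, 253.4]] [471.2 240. ]
edges 25.07816944100276 -93.9776988756539 28.831518566030404 176.17685942203457
cradle [471.9 239. ] [(np.float64(61.2), np.float64(-96.3)), (np.float64(71.0), np.float64(173.4)), (np.float64(61.6), np.float64(-95.9))]
face c [620.7  25.7  68.9] n [-0.414 -0.117  0.903] x [0.88  0.203 0.43 ] spot [611.5  32.8  65.6] [0.1889632]
face c [622.6  26.4  70.8] n [0.469 0.168 0.867] x [ 0.851  0.177 -0.494] spot [613.7  33.7  74.2] [1.40869336]
ring@80 [610.9  32.9  80. ]
[[-0.0, -0.95, -0.3], [1.0, -0.0, -0.0], [-0.0, -0.3, 0.95]] [  83.35090852    2.23146837 -139.05230814]
0 5.3167
```

```bash
python3 - <<'E'
from h import *
c=np.load('cam.npz'); Rc,pc=c['Rc'],c['pc']; sp=np.array([620,30,75.]); st=manip.get_state(); best=[]
for az in range(0,360,30):
  for el in (30,40,50,60):
    for D in (240,320):
      for roll in range(0,360,30):
        a,b=np.radians([az,el]); d=np.array([np.cos(a)*np.cos(b),np.sin(a)*np.cos(b),np.sin(b)]); z=-d
        x=np.cross(z,[0,0,1.]);x/=np.linalg.norm(x); M=np.column_stack([x,np.cross(z,x),z])@Ro.from_euler('z',roll,degrees=True).as_matrix()
        RT=M@Rc.T; p=sp+D*d-RT@pc; tipp=p+RT@[0,0,19]
        if min(p[2],tipp[2])<(170 if np.hypot(*(tipp-sp)[:2])<130 else 100) or (sp+D*d)[0]>720 or p[0]>720: continue
        j=manip.solve_ik(p,Ro.from_matrix(RT).as_quat())
        if j is not None: best.append((el,az,D,roll,p.round().tolist(),RT[:,2].round(2).tolist(),np.abs(np.array(j)-st['joints']).max().round(2)))
best.sort(key=lambda v:(v[0],v[-1])); print(len(best))
for b in best[:14]: print(b)
E
```

```text
233
(30, 270, 320, 150, [603.0, -94.0, 185.0], [0.15, 0.7, -0.7], np.float64(0.72))
(30, 270, 320, 180, [622.0, -92.0, 189.0], [0.0, 0.68, -0.74], np.float64(0.79))
(30, 90, 320, 210, [599.0, 155.0, 184.0], [0.15, -0.7, -0.7], np.float64(0.9))
(30, 90, 320, 180, [618.0, 152.0, 189.0], [-0.0, -0.68, -0.74], np.float64(1.08))
(30, 120, 320, 210, [540.0, 128.0, 184.0], [0.48, -0.53, -0.7], np.float64(1.09))
(30, 240, 320, 150, [543.0, -69.0, 185.0], [0.48, 0.53, -0.7], np.float64(1.11))
(30, 240, 320, 180, [561.0, -76.0, 189.0], [0.34, 0.59, -0.74], np.float64(1.16))
(30, 120, 320, 180, [557.0, 134.0, 189.0], [0.34, -0.59, -0.74], np.float64(1.23))
(30, 150, 320, 180, [514.0, 89.0, 189.0], [0.59, -0.34, -0.74], np.float64(1.45))
(30, 240, 320, 60, [516.0, -82.0, 141.0], [0.68, 0.65, -0.35], np.float64(1.54))
(30, 210, 320, 180, [516.0, -33.0, 189.0], [0.59, 0.34, -0.74], np.float64(1.58))
(30, 90, 320, 150, [637.0, 154.0, 185.0], [-0.15, -0.7, -0.7], np.float64(1.65))
(30, 240, 320, 30, [524.0, -95.0, 129.0], [0.61, 0.75, -0.25], np.float64(1.71))
(30, 120, 320, 150, [573.0, 146.0, 185.0], [0.22, -0.68, -0.7], np.float64(1.77))
```

```bash
python3 - <<'E'
from h import *
c=np.load('cam.npz'); Rc,pc=c['Rc'],c['pc']; sp=np.array([620,30,75.])
a,b=np.radians([90,30]); d=np.array([0,np.cos(b),np.sin(b)]); z=-d
x=np.cross(z,[0,0,1.]);x/=np.linalg.norm(x); M=np.column_stack([x,np.cross(z,x),z])@Ro.from_euler('z',210,degrees=True).as_matrix()
RT=M@Rc.T; p=sp+320*d-RT@pc
manip.movep(p,Ro.from_matrix(RT).as_quat())
p=manip.get_image('wrist'); np.savez('ob.npz',**{k:np.array(p[k]) for k in ['img','K','R','t']})
for t in ['spot','stand']:
    r=manip.mark_of(p,t); print(t,[(w(p,d['at']).round(1).tolist(),px(p,w(p,d['at'])).round().tolist(),round(d['score'],2)) for d in r[:2]])
u=px(p,sp).astype(int); print(u, manip.get_state()['time_s'])
i=p['img'][u[1]-75:u[1]+75,u[0]-100:u[0]+100]
cv2.imwrite('pics/ob.png',cv2.resize(i,(800,600),interpolation=cv2.INTER_CUBIC))
E
```

```text
spot [([608.8, 30.2, 77.6], [272.0, 217.0], 0.96), ([629.7, 27.1, 0.1], [260.0, 159.0], 0.58)]
stand [([630.7, 26.4, 2.8], [262.0, 160.0], 0.59)]
[280 209] 6.3333
```

View pics/ob.png

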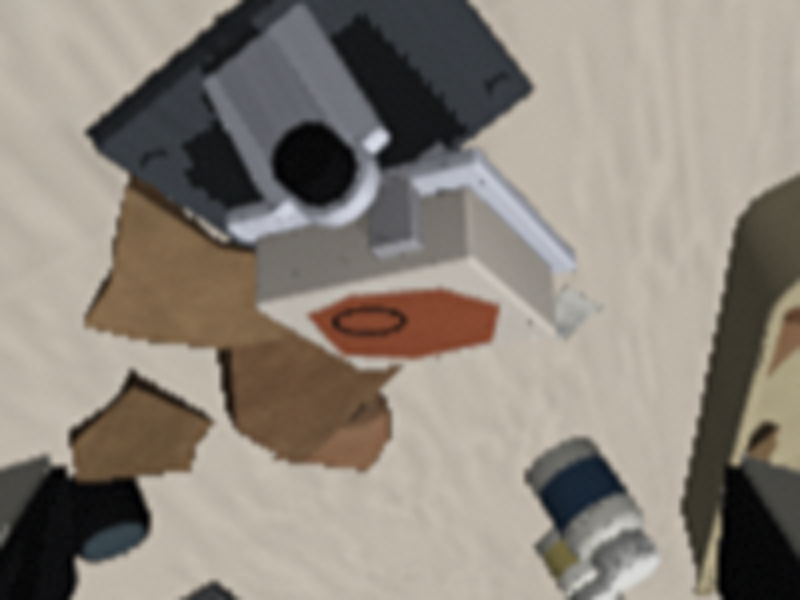

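The oblique view shows the face corners at crop (260,303), (468,258) and (557,337), with the ring centre at (370,321). I'll fit the pose jointly with the vertical view.

```bash
python3 - <<'E'
from h import *
from scipy.optimize import least_squares
S=np.load('st.npz'); B=np.load('ob.npz')
ms=np.array([(85,158),(303,128),(312,318),(118,348),(177,278)])/4.+[235,65]
mb=np.array([(468,258),(557,337),(260,303),(370,321)])/4.+[180,134]
O=np.array([(30,30,0),(30,-30,0),(-30,-30,0),(-30,30,0),(-8,9,0)],float)
def pose(v): return Ro.from_euler('z',v[3])*Ro.from_euler('y',-v[4])
def f(v,sep=False):
    X=pose(v).apply(O*[v[8],v[8],1])+v[:3]
    return np.concatenate([np.concatenate([px(S,x) for x in X])-ms.ravel(), np.concatenate([px(B,x+[*v[5:8]]) for x in X[[0,1,3,4]]])-mb.ravel(), np.array(v[5:8])/2, [(v[8]-1)/.01]])
r=least_squares(f,[620,27,72,.2,.35,0,0,0,1]); v=r.x
Rw=pose(v).as_matrix()
print(v.round(3),np.degrees(v[3:5]),'rms',r.fun[:18].round(1))
spot=Rw@O[4]+v[:3]; print('spot',spot.round(1),'n',Rw[:,2].round(3)); np.savez('spot.npz',s=spot,R=Rw)
# triangulate ring alone
g=least_squares(lambda X:np.concatenate([px(S,X)-ms[4],px(B,X)-mb[3]]),spot); print('tri',g.x.round(1),g.cost)
E
```

```text
[ 6.20565e+02  2.58790e+01  7.77690e+01  2.33000e-01  4.75000e-01
 -3.17000e-01 -1.20600e+00  3.19000e-01  9.90000e-01] [13.32290618 27.22677979] rms [-0.5  0.6  0.5  0.1  0.5  0.5 -0.2 -0.1  0.  -1.   1.1  0.6  0.3 -0.5
 -1.4  0.8 -0.1 -1.2]
spot [611.6  33.   74.1] n [-0.445 -0.105  0.889]
tri [610.8  32.9  76.5] 0.006703224112034103
```

```bash
python3 - <<'E'
from h import *
q=down(-.09)
manip.movep([471,240,250],q)
manip.servo_line([471,240,112],feed=120)
manip.grip(0.0); s=manip.get_state(); print(s['finger_gap']*92,s['gripper_force'],s['contact_force'].round(1) if hasattr(s['contact_force'],'round') else s['contact_force'])
manip.servo_line([471,240,290],feed=120)
s=manip.get_state(); print(s['time_s'],s['finger_gap']*92,s['joints'])
z=np.load('spot.npz'); 
for off in (0,-.1,.1):
  print(manip.solve_ik([456,-264,170],down(off)))
p=manip.get_image('wrist'); p2=manip.get_image('side'); cv2.imwrite('pics/g.png',np.vstack([p['img'][60:360],p2['img'][60:360]]))
E
```

```text
25.996410030423146 29.825816452503204 [-0.8  0.3 -0.5]
11.1333 26.061940791332773 [ 0.13889914  0.29412377 -0.7903603   1.79586616  0.22744696  1.14704966
 -2.38548646]
[ 0.96250981  0.40557444 -0.59651975  1.92422321  0.28766918  0.89660099
 -1.34878054]
[ 1.00253667  0.41727526 -0.64788746  1.92299029  0.31657345  0.90374623
 -1.473514  ]
[ 0.93641564  0.39870109 -0.563398    1.92504059  0.26954182  0.89243891
 -1.23322392]
```

View pics/g.png

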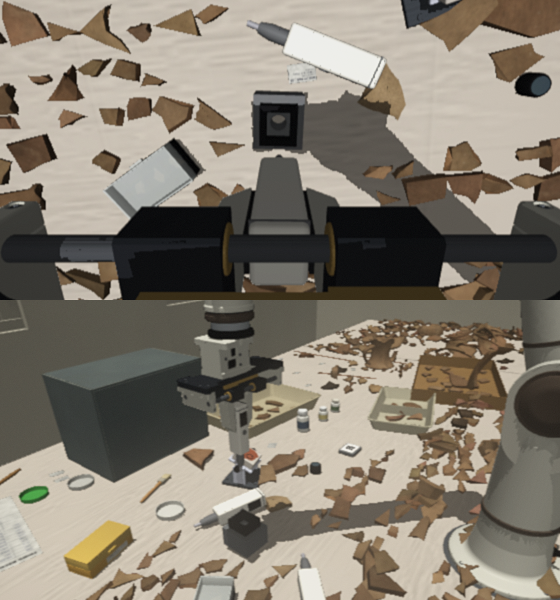

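The meter is held at its 26 mm width and clear of the empty cradle. The nose shows at (280,160), upright in the fingers. Next is the label hold, then the approach above the ring.

```bash
cat >> h.py <<'E'
def face(t=np.radians(26),y=np.radians(13.3)):
    return Ro.from_euler('z',y)*Ro.from_euler('y',-t)
S0=np.array([611.2,33,76.])
L=109.
def tool(F): return (F*Ro.from_euler('x',np.pi)).as_quat()
E
python3 - <<'E'
from h import *
manip.movep([455.5,-264.5,260],down(0)); manip.servo_line([455.5,-264.5,175],feed=80)
manip.pause(1.8)
print(manip.get_state()['ee_pos'],manip.get_state()['time_s'])
manip.servo_line([455.5,-264.5,290],feed=150)
F=face(); n=F.as_matrix()[:,2]
manip.movep(S0+n*(L+60)+[-20,0,60],tool(F))
manip.servo_line(S0+n*(L+25),tool(F),feed=80)
s=manip.get_state(); print(s['time_s'],s['ee_pos'],s['contact_force'],s['joints'])
p=manip.get_image('wrist'); np.savez('n.npz',**{k:np.array(p[k]) for k in ['img','K','R','t']})
for t in ['spot','tip_end']:
    r=manip.mark_of(p,t); print(t,[(w(p,d['at']).round(1).tolist(),px(p,w(p,d['at'])).round().tolist(),round(d['score'],2)) for d in r[:2]])
print('exp spot',px(p,S0),'tip',px(p,S0+n*25)); u=px(p,S0).astype(int)
a=p['img'][u[1]-75:u[1]+75,u[0]-75:u[0]+75]
p=manip.get_image('side'); v=px(p,S0).astype(int); b=p['img'][v[1]-50:v[1]+25,v[0]-37:v[0]+38]
print(px(p,S0)-v,px(p,S0+n*25)-v)
cv2.imwrite('pics/n.png',np.hstack([cv2.resize(i,(400,400),interpolation=cv2.INTER_CUBIC) for i in (a,b)]))
E
```

```text
[ 455.49518649 -264.50202541  174.98267455] 16.0833
19.4833 [554.27295058  19.44564179 196.83576436] [ 0.21295746  0.43501711 -1.99836346] [ 0.66377998  0.22686524 -0.75766831  2.19616408  0.22524418  0.33697865
 -1.58025637]
spot [([607.5, 34.3, 79.7], [276.0, 212.0], 0.72)]
tip_end [([594.8, 267.9, 12.2], [76.0, 185.0], 0.6)]
exp spot [278.08883651 208.6416505 ] tip [278.05883071 217.16979052]
[0.33210405 0.02780633] [ 3.79674207 -6.9732952 ]
```

View pics/n.png

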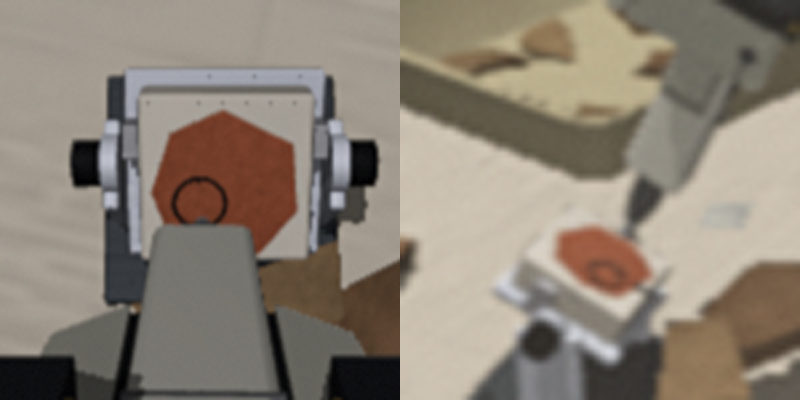

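The wrist view puts the ring at (278,209), where I predicted it, and the tip at (278,217), in line with it. The side view agrees. Now I'll press slowly with a force stop.

```bash
python3 - <<'E'
from h import *
F=face(); n=F.as_matrix()[:,2]; q=tool(F)
manip.servo_line(S0+n*(L+8),q,feed=40); manip.pause(.4)
f0=np.array(manip.get_state()['contact_force'])
hit=manip.servo_line(S0+n*(L-9),q,feed=6,stop_force=1.5)
manip.pause(.3); s=manip.get_state(); d=(s['ee_pos']-S0)@n-L; print(hit,'d',d,'f',(np.array(s['contact_force'])-f0)@n,s['time_s'])
if hit:
    for k in range(6):
        f=(np.array(manip.get_state()['contact_force'])-f0)@n
        if f>2.7: break
        d-=min(1.5,(3-f)/.4); manip.servo_line(S0+n*(L+d),q,feed=6); manip.pause(.3)
        s=manip.get_state(); print(d,(np.array(s['contact_force'])-f0).round(2),(np.array(s['contact_force'])-f0)@n)
p=manip.get_image('wrist'); u=px(p,S0).astype(int); a=p['img'][u[1]-50:u[1]+50,u[0]-50:u[0]+50]; print(px(p,S0)-u,manip.get_state()['time_s'])
p=manip.get_image('side'); v=px(p,S0).astype(int); b=p['img'][v[1]-50:v[1]+25,v[0]-37:v[0]+38]
cv2.imwrite('pics/f.png',np.hstack([cv2.resize(i,(400,400),interpolation=cv2.INTER_CUBIC) for i in (a,b)]))
E
```

```text
True d -1.5111518634095518 f 1.6245859700252385 22.525
-3.0111518634095518 [-1.62  0.73  2.35] 2.724553240477166
[0.16102129 0.65564127] 23.3833
```

View pics/f.png

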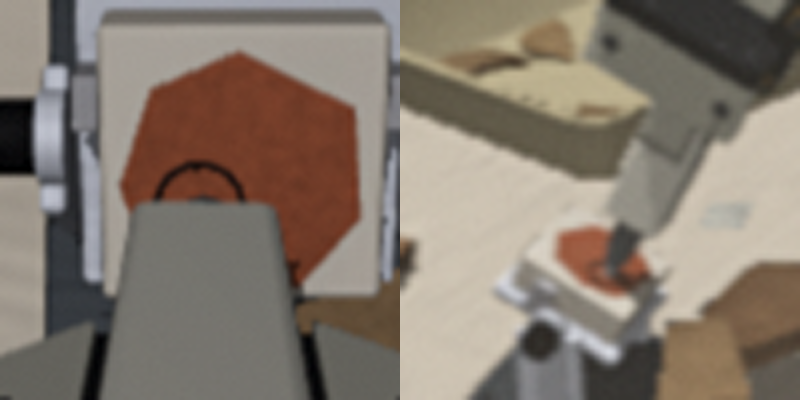

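```bash
python3 - <<'E'
from h import *
F=face(); n=F.as_matrix()[:,2]; q=tool(F)
def av():
    a=[]
    for _ in range(12): manip.pause(.05); a.append(np.array(manip.get_state()['contact_force'])@n)
    return np.mean(a),np.std(a)
a=av(); manip.servo_line(S0+n*(L-4),q,feed=6); b=av(); print(a,b,manip.get_state()['finger_gap']*92,manip.get_state()['time_s'])
print(manip.hand_in())
E
```

```text
(np.float64(1.1100476596344706), np.float64(0.42667471881078733)) (np.float64(1.4277351892478043), np.float64(0.4962096198244002)) 26.069435809362137 24.95
the job is handed in; nothing more can be done
None
```

I held the meter still above the code label at about 5 cm for 1.8 s. I then set its tip in the ring, square to the roughly 26° tilted face, pressed in an estimated 4–5 mm at about 3 N, and handed the job in at 25 s. The hand-in call gave no verdict, so success is not confirmed.

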